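# Set the grip keys of a tape-core chuck with one run of the setting tool round its bore

## Task

Take the blue-handled setting tool from its grey holder, let its ball tip down into the bore of the core chuck and, pressing it gently outward (never more than about 20 N), run it round the wall in one unbroken circle until all eight orange grip keys are pushed fully outward, flush with the bore wall, and clamp the cardboard core; do not take the tip off the wall on the way, and touch the chuck with nothing but the tool. Then lower the tool back into its holder, standing on its collar, and let go; leave the oil bottle, the clear tape and the wax tub where they are.

Things in the scene. Friction and masses are not known exactly. Their poses are not given: they have to be found in the camera images.
- setting_tool: Loose hand tool, 78 mm tall, about 0.09 kg, upright in the holder. From the bottom up: steel ball 13 mm across, shank 8 mm across, dark round collar 34 mm across from 30 to 34 mm, blue square handle 18 x 18 mm from 34 to 78 mm with a black band. Origin at the bottom of the ball on the tool's axis; z up along the tool, x and y square to the handle's flats.
- tool_grip (a point): Point on the tool's axis 58 mm above the ball's bottom: grip the handle here across two flats, which keeps fingertips just above the collar. Grip firmly (about 80 N), since the tip is pushed sideways.
- tip (a point): Centre of the tool's ball tip (radius 6.5 mm; polished and oiled, so it slides with little friction), on the tool's axis 6.5 mm above its bottom end.
- holder: Grey fixed block 70 x 70 mm, 34 mm tall, standing on the table; vertical through hole of 20 mm in its middle. Origin under its centre on the table, z up, sides along x and y.
- holder_mouth (a point): Centre of the hole's mouth on top of the holder, 34 mm above the table. The tool is home when its collar rests on the block's top around this point, so that the bottom of the ball hangs 4 mm above the table.
- chuck: Fixed core chuck: aluminium plate 130 x 130 x 8 mm with low screw heads at its corners; on it a round steel hub ring, bore radius 26 mm, outside radius 34 mm, top 26 mm above the table, with a brown cardboard core round it (outside radius 38 mm). Origin under the plate's centre on the table; z up, x and y along its sides. Rigid, does not move.
- bore (a point): Centre of the plate, on its upper face 8 mm above the table (the floor of the bore). The hub ring is clamped off centre: the true bore axis lies 5 mm sideways from here, in a direction that differs each time and is not given. With the ball against the wall its centre is 19.5 mm from the true axis.
- keys (a point): Point on the plate's centre line at working height for the ball's centre, 18 mm above the table. Eight orange keys stand in the bore wall every 45 degrees, the whole hub turned to any angle: upright cylinder noses of radius 5 mm, 10 to 28 mm above the table, at first about 3 mm into the bore. Pushed outward, each resists with about 3 N of friction and stays where it is left; fully home it is flush with the wall.
- oiler: Bystander: loose yellow oil dropper bottle with white spout, 35 mm wide, 105 mm tall, upright. Origin at the middle of its underside.
- clear_tape: Bystander: loose small roll of clear tape, 54 mm across, 18 mm high, lying flat. Origin at the middle of its underside.
- thumb_wax: Bystander: loose low white round tub, 49 mm across, 22 mm high. Origin at the middle of its underside.
- key0 (a joint): Grip key 0, one of eight numbered counter-clockwise from above: how far it has been pushed outward (m); near 0 standing into the bore at the start, 0.003 fully home and flush with the bore wall.
- key1 (a joint): Grip key 1, one of eight numbered counter-clockwise from above: how far it has been pushed outward (m); near 0 standing into the bore at the start, 0.003 fully home and flush with the bore wall.
- key2 (a joint): Grip key 2, one of eight numbered counter-clockwise from above: how far it has been pushed outward (m); near 0 standing into the bore at the start, 0.003 fully home and flush with the bore wall.
- key3 (a joint): Grip key 3, one of eight numbered counter-clockwise from above: how far it has been pushed outward (m); near 0 standing into the bore at the start, 0.003 fully home and flush with the bore wall.
- key4 (a joint): Grip key 4, one of eight numbered counter-clockwise from above: how far it has been pushed outward (m); near 0 standing into the bore at the start, 0.003 fully home and flush with the bore wall.
- key5 (a joint): Grip key 5, one of eight numbered counter-clockwise from above: how far it has been pushed outward (m); near 0 standing into the bore at the start, 0.003 fully home and flush with the bore wall.
- key6 (a joint): Grip key 6, one of eight numbered counter-clockwise from above: how far it has been pushed outward (m); near 0 standing into the bore at the start, 0.003 fully home and flush with the bore wall.
- key7 (a joint): Grip key 7, one of eight numbered counter-clockwise from above: how far it has been pushed outward (m); near 0 standing into the bore at the start, 0.003 fully home and flush with the bore wall.
Not all that is in view belongs to the job. Leave any purple look-alike of the holder alone.

How it is judged:
On the way, in this order (a step that is already met when the one before it is completed fails the run):
1. The ball tip is let down into the bore while the keys still stand inward (horizontal distance between tip and bore below 0.021 m and z of tip in the frame of bore below 0.016 m and value of joint each of key0, key1, key2, key3, key4, key5, key6, key7 below 0.0015 m), for 0.1 s.
2. All eight keys are pushed home (within 0.8 mm of flush) (value of joint each of key0, key1, key2, key3, key4, key5, key6, key7 above 0.0022 m), for 0.2 s.
At the end, for the whole second after the job is handed in: All eight keys are home (pushed outward to within 0.8 mm of flush with the bore wall); the tool stands released and at rest in the holder's hole, upright within 0.12 rad, collar on the block (bottom of the ball below 7 mm over the table), within 7 mm of the hole's axis (all of step 2 and horizontal distance between setting_tool and holder_mouth below 0.007 m and height (world z) of setting_tool below 0.007 m and angle between setting_tool's own z axis and vertical below 0.12 rad and linear speed of setting_tool below 0.02 m/s); the robot touches nothing.
It fails at once if The tool pushes on the chuck with more than 20 N (contact force between setting_tool and chuck above 20 N).
It fails at once if The gripper or arm touches the chuck (contact force between any of the fingers, the arm and chuck above 0.5 N).
It fails at once if The tip leaves the wall (ball's centre within 9 mm of the plate's centre point, or above the hub ring) after the first key has been pushed and before all eight are home (value of joint any of key0, key1, key2, key3, key4, key5, key6, key7 above 0.0018 m and value of joint any of key0, key1, key2, key3, key4, key5, key6, key7 below 0.0022 m and (horizontal distance between tip and bore below 0.009 m or z of tip in the frame of bore above 0.0225 m)).
It fails at once if The tool is let go in mid-air instead of lowered home (contact force between the fingers and setting_tool below 0.2 N and height (world z) of setting_tool above 0.025 m).
It fails at once if A bystander is moved by more than 15 mm (distance of any of oiler, clear_tape, thumb_wax from where it was at the start of the episode above 0.015 m).
It also fails if it takes over 72 s, if anything falls off the work surface, if the arm or the gripper's body presses on something with over 40 N, if the wrist force passes 120 N, or if a joint passes its speed limit or range.

## Robot

A 6-joint arm with a two-finger parallel gripper is mounted at the origin on a cart in front of the work surface, level with it; the furniture and walls round the work are solid. World frame = base frame: x ahead of the robot, y to its left, z up, the work surface at z = 0. Lengths are in m, angles in rad, forces in N, time in s.
With the tool pointing down it reaches from about 0.3 to 0.95 m from the base axis. Payload 3.1 kg.
Tool frame: the origin (TCP) lies midway between the tips of the shut fingers; the grasp point (between the pads) lies 19 mm behind it; z points along the fingers, y is the line along which they close (so a half turn about z gives the same grasp; the last joint's range is limited). The gripper opens to 85 mm and grips with 20 to 120 N. Pads are 22 mm wide; open, the fingers measure 114 mm over their backs; the gripper's body (76 mm by 85 mm) begins 54 mm behind the grasp point. The pads swing forward as they close: fully open they stand 13 mm farther back than shut.
Start: joints at [-1.343, 0.308, 1.634, -0, 1.2, -0.07], TCP at [0.183, -0.598, 0.231] pointing down, gripper open.
Joint ranges: [-3.06, 3.06], [-0.79, 1.96], [0.05, 2.63], [-1.19, 4.34], [0.05, 2.64], [-2.94, 2.94]. Speed limits (rad/s): [2.79, 2.79, 3.14, 3.14, 3.14, 3.14].

## Interface

Orientations are given as a rotation vector (axis times angle).
In Python, from workcell import robot, cams gives the robot as it stands.
- The arm moves only by the tool servo_tool, never from a script. Its argument "increments" is a list of rows, each a list of 5 numbers: the shift along the tool's x, y, z in mm, then the turn about the tool's z in rad, then the gripper command: -1 is shut, 1 is fully open, values between are in proportion. In form: [[dx, dy, dz, turn, fingers], ...]. A call has 1 to 10 rows; each row shifts and turns the commanded pose from where the row before left it, along the tool's axes as they then stand; what a row does not reach is not made up. A row lasts 1/8 s, in which the tool goes at most 62.5 mm and 10.7 degrees, less where a joint would pass 70% of its speed; a pose out of reach is approached as far as the arm can. A call with a gripper value outside its range is refused whole. The fingers move at their own pace and stop on an object; the grip force is fixed at half the most. Time passes only in rows, so rows that do not move let the fingers close. It gives the time, the measured TCP pose, the force, the opening and the grip force at its end, in the units of the state.
- robot.read_state(): the state, without advancing time (a new reading comes with each control period).
- cams.grab_frame(name): name is "scene" or "top" or "wrist"; returns (picture, depth): 480x640x3 uint8, red, green, blue; 480x640 float32, m along the optical axis (not along the pixel's ray), 0 where there is no reading.
- cams.camera_info(name): a dict with "mtx" (3x3 intrinsics, pixels), "camera_from_world" (4x4, takes a point from world to camera coordinates). Camera axes: x right, y up, looking along -z (the intrinsics and any distortion apply to the point x, -y, -z); pixel columns grow to the right and rows downward; lengths in m; the calibration is good to about 2 mm. A picture is of the moment at which its call begins: read the wrist's pose just before it. camera_info takes no time and is no camera call; for the wrist camera it gives the pose at the moment of the call.
- robot.sign_off(): hands the job in; it is judged then, once.
The state is a dict: "time": time; "qpos": joint angles; "qvel": joint speeds; "joint_efforts": joint torques, N m; "tool_pos": TCP position; "eef_rot": TCP orientation; "wrist_force": force on the tool from outside, world axes, zero at the start; "wrist_torque": the same for the moment, N m; "grip_width": finger opening in m; "grasp_force": force on a finger pad.
Only numpy, scipy, OpenCV 4.12 (cv2) and the standard library are available. Lean on these libraries where they do the work, as an engineer would, in place of code of your own. Each camera call takes 0.05 s, during which the arm holds its last target. There are 200 camera calls.

## Working session

There is one attempt and no reset: what is moved stays moved. The work goes in short steps, Python scripts to look and compute and a tool call to move; the robot and the scene stay as the last step left them, time stands still between calls to the robot, and variables do not carry over. Pictures are saved under pics/ and viewed, at most 10 in all, crops included, and the job is handed in when it is done.

Besides the shell and the picture viewer there is one more tool, called as name(argument=value, ...), one argument or row to a line, values as JSON. servo_tool: Moves the arm, as the interface text tells. Its arguments: {"type":"object","properties":{"increments":{"type":"array"}},"required":["increments"]}

```bash
mkdir -p pics
cat > h.py <<'E'
import numpy as np, cv2
from workcell import robot, cams
def grab(n):
    i=cams.camera_info(n); im,d=cams.grab_frame(n)
    np.savez(f'{n}.npz',im=im,d=d,K=i['mtx'],T=i['camera_from_world'])
    return im,d,np.array(i['mtx']),np.array(i['camera_from_world'])
def load(n):
    z=np.load(f'{n}.npz'); return z['im'],z['d'],z['K'],z['T']
def onplane(K,T,u,v,z):
    r=np.linalg.inv(K)@[u,v,1]; r=np.array([r[0],-r[1],-r[2]])
    R=T[:3,:3].T; c=-R@T[:3,3]; w=R@r
    return c+w*(z-c[2])/w[2]
def cloud(K,T,d):
    v,u=np.mgrid[:d.shape[0],:d.shape[1]]
    p=np.stack([(u-K[0,2])/K[0,0]*d,-(v-K[1,2])/K[1,1]*d,-d],-1)
    return (p-T[:3,3])@T[:3,:3]
def proj(K,T,p):
    q=T[:3,:3]@np.asarray(p)+T[:3,3]; return K[0,0]*q[0]/-q[2]+K[0,2], K[1,1]*-q[1]/-q[2]+K[1,2]
E
python3 - <<'E'
from h import *
print(robot.read_state()); 
for n in('top','scene'):
    im,d,K,T=grab(n); print(n,K,T,cams.camera_info(n).keys())
    cv2.imwrite(f'pics/{n}0.png',im[...,::-1])
E
```

```text
{'time': 0.0, 'qpos': array([-1.34270911e+00,  3.09015649e-01,  1.63518823e+00, -1.10720762e-05,
        1.19973456e+00, -6.97118270e-02]), 'qvel': array([-1.02245073e-03, -1.67186313e-03, -1.02431127e-03,  2.85535604e-04,
        1.57686887e-03,  1.62006799e-05]), 'joint_efforts': array([-1.48761952e-03, -4.15259600e+01, -2.76664531e+01, -6.64732397e-05,
        1.02134494e-02, -5.36290585e-06]), 'tool_pos': array([ 0.18316019, -0.59668719,  0.23003967]), 'eef_rot': array([-3.10451801e+00, -4.65714487e-01,  3.07403827e-04]), 'wrist_force': array([ 0.43543271,  0.60986048, -0.08437842]), 'wrist_torque': array([-0.00545979,  0.00573131,  0.00735332]), 'grasp_force': 0.0, 'grip_width': 0.08553136521010159}
top [[442.02007435   0.         323.80161832]
 [  0.         442.02007435 236.30693839]
 [  0.           0.           1.        ]] [[ 0.01002585 -0.99989745 -0.01022624 -0.03783706]
 [ 0.99122945  0.00859023  0.13187262 -0.53829986]
 [-0.13177125 -0.01145868  0.99121392 -0.83304939]
 [ 0.          0.          0.          1.        ]] dict_keys(['mtx', 'camera_from_world'])
scene [[486.34256133   0.         331.97561045]
 [  0.         486.34256133 237.19663113]
 [  0.           0.           1.        ]] [[-0.61366139 -0.78955002  0.00552015  0.30526396]
 [ 0.35138645 -0.26683366  0.89740033 -0.23962656]
 [-0.70706949  0.55263964  0.44118269 -0.48960747]
 [ 0.          0.          0.          1.        ]] dict_keys(['mtx', 'camera_from_world'])
```

View pics/top0.png

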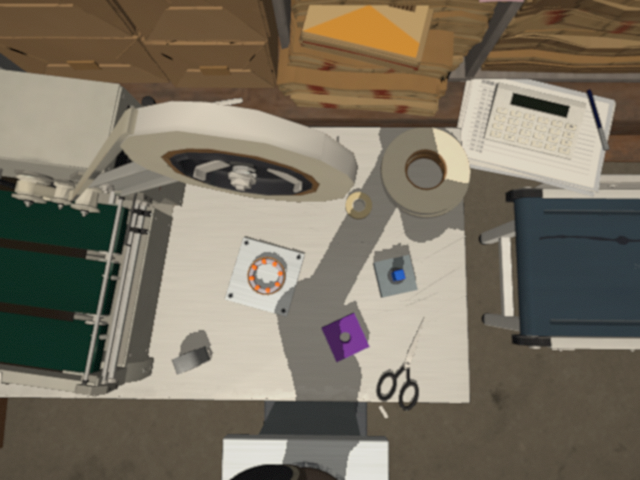

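View pics/scene0.png

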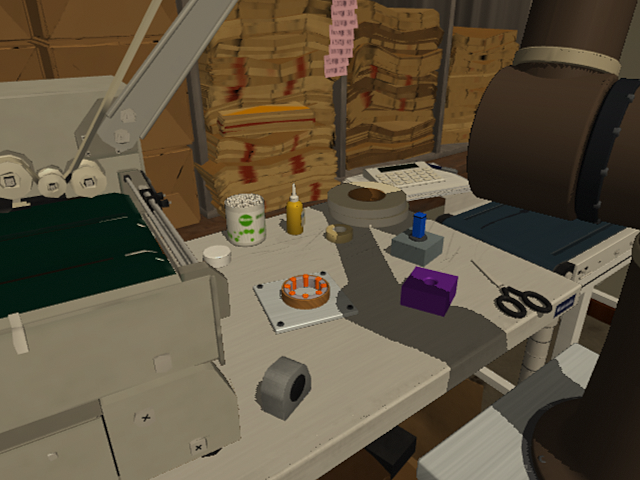

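Top view: chuck at (266,274), blue tool in the grey holder at (396,275). The purple block at (345,337) is the look-alike, since the tool stands in the grey one. Clear tape is at (357,204), and a reel hangs at about (240,150). In the scene view the oiler is at (295,215) and the wax tub at (217,255).

Run:
```python
from h import *
im,d,K,T=load('top'); P=cloud(K,T,d); hsv=cv2.cvtColor(im,cv2.COLOR_RGB2HSV).astype(int)
H,S,V=hsv[...,0],hsv[...,1],hsv[...,2]
def show(n,m):
    v,u=np.nonzero(m); p=P[m]; print(n,len(u),u.min(),u.max(),v.min(),v.max(),p.min(0).round(3),np.median(p,0).round(3),p.max(0).round(3))
U,Vv=np.meshgrid(range(640),range(480))
box=lambda a,b,c,e:(U>=a)&(U<b)&(Vv>=c)&(Vv<e)
blue=box(370,420,240,300)&(H>100)&(H<125)&(S>150)
show('blue',blue); bt=blue&(P[...,2]>.075); show('bluetop',bt)
show('orange',box(225,310,230,320)&(H<12)&(S>170))
b=box(360,430,230,310)&(P[...,2]>.028)&(P[...,2]<.042); show('holdertop',b)
v,u=np.nonzero(b); r=cv2.minAreaRect(P[b][:,:2].astype(np.float32)*1000); print(r)
b=box(210,320,220,330)&(P[...,2]>.004)&(P[...,2]<.013); print(cv2.minAreaRect(P[b][:,:2].astype(np.float32)*1000))
m=box(210,320,220,330)&(P[...,2]>.02); print('hub',cv2.minEnclosingCircle(P[m][:,:2].astype(np.float32)*1000))
show('reel',box(150,350,100,200)&(P[...,2]>.05)); show('tape',box(340,375,185,222)&(P[...,2]>.01)&(P[...,2]<.1)); 
show('core roll',box(385,468,130,212)&(P[...,2]>.02))
c=im[225:325,215:435]; cv2.imwrite('pics/c0.png',cv2.resize(c,None,fx=3.6,fy=3.6,interpolation=cv2.INTER_CUBIC)[...,::-1])
im,d,K,T=load('scene');P=cloud(K,T,d)
for n,u,v in(('oiler',295,215),('wax',217,250),('chuck',305,290),('holder',417,245),('tool',419,225)): print(n,P[v,u].round(3))
```

```text
blue 108 392 404 269 279 [ 0.424 -0.181  0.041] [ 0.462 -0.17   0.083] [ 0.476 -0.043  0.896]
bluetop 96 393 404 269 279 [ 0.424 -0.181  0.077] [ 0.462 -0.171  0.083] [ 0.473 -0.043  0.896]
orange 36 249 282 259 289 [0.435 0.049 0.025] [0.458 0.086 0.029] [0.494 0.113 0.032]
holdertop 1187 374 417 255 297 [ 0.422 -0.213  0.029] [ 0.461 -0.17   0.035] [ 0.503 -0.131  0.042]
((462.746337890625, -172.1052703857422), (69.81147003173828, 70.45856475830078), 12.95895004272461)
((467.8626708984375, 88.14651489257812), (215.56027221679688, 223.3446807861328), 0.64773029088974)
hub ((446.98468017578125, 37.78815460205078), 83.70751190185547)
reel 16229 150 349 102 199 [ 0.424 -0.058  0.05 ] [0.519 0.017 0.615] [0.643 0.272 0.896]
tape 464 345 371 192 218 [ 0.579 -0.127  0.011] [ 0.605 -0.101  0.019] [ 0.632 -0.075  0.024]
core roll 5048 385 467 130 211 [ 0.424 -0.321  0.02 ] [ 0.671 -0.234  0.041] [ 0.757 -0.043  0.896]
oiler [ 0.663 -0.036  0.045]
wax [0.661 0.134 0.022]
chuck [0.476 0.072 0.008]
holder [ 0.443 -0.15   0.034]
tool [ 0.455 -0.165  0.064]
```

View pics/c0.png

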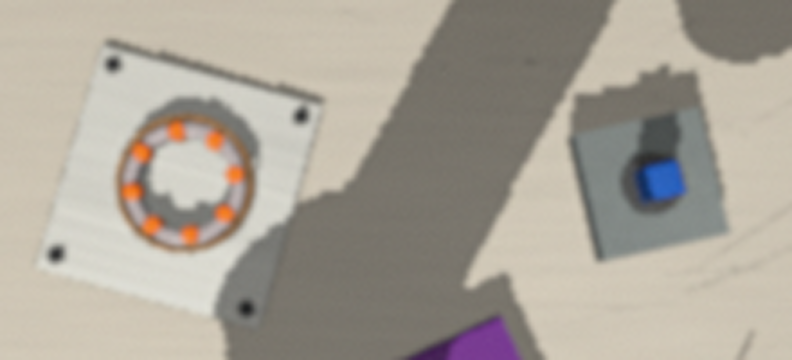

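Crop: the chuck plate is turned about 15° and the bore shifted off centre. The blue tool stands in the grey holder, which is the one meant. Next I check the reel's clearance and the wrist camera's offset.

Run:
```python
from h import *
im,d,K,T=load('top'); P=cloud(K,T,d); ok=d>0
m=ok&(P[...,2]>.12); m[220:]=0
p=P[m]
for x0 in np.arange(.3,.9,.05):
    s=p[(p[:,0]>=x0)&(p[:,0]<x0+.05)]
    if len(s): print(x0.round(2),len(s),'y',s[:,1].min().round(2),s[:,1].max().round(2),'z',np.percentile(s[:,2],[0,5,50,100]).round(2))
im2,d2,K2,T2=load('scene');P2=cloud(K2,T2,d2); m=(d2>0)&(P2[...,2]>.12)&(P2[...,0]>.3)&(P2[...,0]<.85)&(P2[...,1]>-.25)&(P2[...,1]<.3)
q=P2[m]; print('scene',len(q), q.min(0) if len(q) else '', q.max(0) if len(q) else '')
# holder+tool yaw
b=ok&(P[...,2]>.03)&(P[...,2]<.04); b[:,:365]=0;b[:,425:]=0;b[:245]=0;b[305:]=0
r=cv2.minAreaRect(P[b][:,:2].astype(np.float32)*1000);print(r, cv2.boxPoints(r))
b=ok&(P[...,2]>.004)&(P[...,2]<.035); b[:,:220]=0;b[:,310:]=0;b[:225]=0;b[325:]=0
n,l,s,c=cv2.connectedComponentsWithStats(b.astype(np.uint8)); k=1+s[1:,4].argmax(); r=cv2.minAreaRect(P[l==k][:,:2].astype(np.float32)*1000);print('plate',r)
i=cams.camera_info('wrist'); W=np.array(i['camera_from_world']); st=robot.read_state()
from scipy.spatial.transform import Rotation as R
Rt=R.from_rotvec(st['eef_rot']).as_matrix(); print('toolaxes\n',Rt); cam=-W[:3,:3].T@W[:3,3]; print('cam in tool',Rt.T@(cam-st['tool_pos']),'\n',W[:3,:3]@Rt, i['mtx'])
```

```text
0.5 19094 y -0.06 0.49 z [0.18 0.42 0.61 0.65]
0.55 7426 y 0.13 0.5 z [0.12 0.18 0.25 0.53]
0.6 4503 y 0.25 0.5 z [0.12 0.24 0.33 0.33]
0.65 4395 y 0.24 0.41 z [0.27 0.32 0.33 0.33]
0.7 1550 y 0.24 0.41 z [0.26 0.31 0.33 0.33]
0.75 1 y -0.21 -0.21 z [0.12 0.12 0.12 0.12]
0.8 5070 y -0.26 0.04 z [0.12 0.12 0.18 0.22]
0.85 24180 y -0.6 0.58 z [0.12 0.13 0.2  0.28]
0.9 4277 y -0.62 0.31 z [0.12 0.12 0.21 0.24]
scene 15881 [ 0.33036624 -0.24996986  0.12002296] [0.84999602 0.29999771 0.42650673]
((462.746337890625, -172.1052703857422), (69.81147003173828, 70.45856475830078), 12.95895004272461) [[ 420.82935 -145.60095]
 [ 436.62988 -214.26501]
 [ 504.66333 -198.60959]
 [ 488.8628  -129.94553]]
plate ((460.27581787109375, 87.09977722167969), (132.53012084960938, 133.81719970703125), 75.71282196044922)
toolaxes
 [[ 9.56007009e-01  2.93343439e-01 -4.75027056e-04]
 [ 2.93343783e-01 -9.56004762e-01  2.07862722e-03]
 [ 1.55623530e-04 -2.12652842e-03 -9.99997727e-01]]
cam in tool [ 0.07667271  0.00047362 -0.14296981] 
 [[ 1.49864059e-03  9.99998520e-01  8.45121520e-04]
 [ 9.53867315e-01 -1.68323234e-03  3.00223769e-01]
 [ 3.00224747e-01  3.56206269e-04 -9.53868426e-01]] [[403.27353618   0.         321.84745053]
 [  0.         403.27353618 241.61878465]
 [  0.           0.           1.        ]]
```

Run:
```python
from h import *
im,d,K,T=load('top'); P=cloud(K,T,d)
for u in(160,240,320):
  for v in range(100,212,8): print(u,v,P[v,u].round(3) if d[v,u]>0 else None)
m=(d>0)&(P[...,2]>.15)&(P[...,0]<.56)&(P[...,1]<.3);p=P[m];print(p.min(0),p.max(0))
for z in np.arange(.15,.7,.05):
    s=p[(p[:,2]>=z)&(p[:,2]<z+.05)]
    if len(s):print(z.round(2),len(s),s[:,0].min().round(3),s[:,1].min().round(3),s[:,1].max().round(3))
```

```text
160 100 [ 0.844  0.33  -0.021]
160 108 [0.536 0.061 0.641]
160 116 [0.531 0.06  0.641]
160 124 [0.526 0.06  0.641]
160 132 [0.521 0.06  0.641]
160 140 [0.521 0.065 0.626]
160 148 [0.522 0.072 0.608]
160 156 [0.522 0.079 0.591]
160 164 [0.523 0.088 0.566]
160 172 [0.525 0.1   0.536]
160 180 [0.558 0.158 0.387]
160 188 [0.607 0.253 0.145]
160 196 [0.595 0.257 0.132]
160 204 [0.605 0.302 0.015]
240 100 [ 0.843  0.153 -0.016]
240 108 [0.533 0.01  0.649]
240 116 [0.528 0.01  0.648]
240 124 [0.524 0.01  0.647]
240 132 [0.518 0.01  0.648]
240 140 [0.515 0.01  0.645]
240 148 [0.515 0.013 0.631]
240 156 [0.514 0.016 0.616]
240 164 [0.522 0.025 0.572]
240 172 [0.516 0.025 0.57 ]
240 180 [0.511 0.025 0.568]
240 188 [0.505 0.026 0.565]
240 196 [0.626 0.142 0.003]
240 204 [0.609 0.142 0.   ]
320 100 [ 0.825 -0.022  0.025]
320 108 [ 0.827 -0.021 -0.018]
320 116 [ 0.809 -0.021 -0.018]
320 124 [ 0.817 -0.02  -0.084]
320 132 [ 0.526 -0.037  0.628]
320 140 [ 0.522 -0.037  0.624]
320 148 [ 0.517 -0.037  0.626]
320 156 [ 0.512 -0.037  0.625]
320 164 [ 0.509 -0.037  0.617]
320 172 [ 0.509 -0.036  0.598]
320 180 [ 0.508 -0.036  0.58 ]
320 188 [ 0.508 -0.035  0.554]
320 196 [ 0.509 -0.035  0.524]
320 204 [ 0.61  -0.024  0.003]
[ 0.18184633 -0.06395169  0.16717181] [0.55999988 0.2999973  0.65191617]
0.15 2400 0.273 0.246 0.3
0.2 822 0.273 0.259 0.3
0.25 166 0.182 -0.012 0.087
0.3 865 0.196 -0.017 0.298
0.35 212 0.547 0.147 0.276
0.4 302 0.542 0.125 0.242
0.45 521 0.509 -0.033 0.209
0.5 3130 0.506 -0.057 0.176
0.55 3424 0.504 -0.064 0.141
0.6 10856 0.506 -0.055 0.108
0.65 218 0.522 0.005 0.044
```

servo_tool(
  increments=[
    [20,-16,4,0,1],
    [43,-36,8,0,1],
    [43,-36,8,0,1],
    [43,-36,8,0,1],
    [43,-36,8,0,1],
    [43,-36,8,0,1],
    [43,-36,8,0,1],
    [43,-36,8,0,1],
    [43,-36,8,0,1],
    [27,-20,2,0.071,1],
  ],
)

```text
time: 1.35
tool_pos: [0.4622, -0.1704, 0.1603]
eef_rot: [-3.12, -0.355, 0.002]
wrist_force: [0.5, 0.5, 0.1]
grip_width: 0.0853
grasp_force: 0.0
```

servo_tool(
  increments=[
    [0,0,0,0,1],
    [0,0,0,0,1],
  ],
)

```text
time: 1.6
tool_pos: [0.4616, -0.1732, 0.161]
eef_rot: [3.121, 0.357, -0.002]
wrist_force: [-0.4, 0.5, 0.5]
grip_width: 0.0856
grasp_force: 0.0
```

Run:
```python
from h import *
from scipy.spatial.transform import Rotation as R
st=robot.read_state(); im,d,K,T=grab('wrist'); P=cloud(K,T,d)
Rt=R.from_rotvec(st['eef_rot']).as_matrix(); print(st['time'],st['tool_pos'],Rt[:,0],st['wrist_force'])
hsv=cv2.cvtColor(im,cv2.COLOR_RGB2HSV).astype(int); b=(hsv[...,0]>100)&(hsv[...,0]<125)&(hsv[...,1]>150)&(d>0)&(P[...,2]<.1)
print(b.sum(),np.median(P[b],0))
t=b&(P[...,2]>.078); r=cv2.minAreaRect(P[t][:,:2].astype(np.float32)*1000); print('top',r)
h=(d>0)&(P[...,2]>.03)&(P[...,2]<.037)&(np.hypot(P[...,0]-.4627,P[...,1]+.172)<.06); print('holder',cv2.minAreaRect(P[h][:,:2].astype(np.float32)*1000),P[h][:,2].mean())
cv2.imwrite('pics/w0.png',im[...,::-1])
```

```text
1.6 [ 0.46158827 -0.17321861  0.16100017] [ 9.74152899e-01  2.25887580e-01 -9.65109615e-04] [-0.41036184  0.5159462   0.54400481]
698 [ 0.46429204 -0.17280328  0.08226318]
top ((463.9833068847656, -172.64108276367188), (16.140289306640625, 16.232065200805664), 14.263171195983887)
holder ((463.92083740234375, -172.52444458007812), (70.26981353759766, 70.51753997802734), 13.203841209411621) 0.03436716197221174
```

View pics/w0.png

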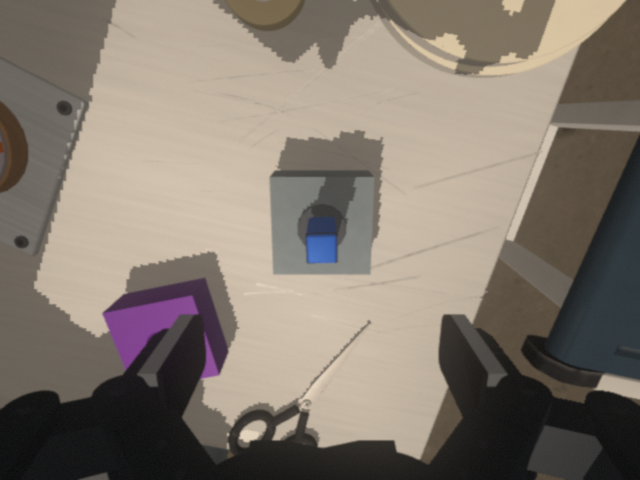

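servo_tool(
  increments=[
    [2.5,0,20,0,1],
    [0,0,30,0,1],
    [0,0,30,0,1],
    [0,0,25,0,1],
    [0,0,13,0,1],
    [0,0,0,0,1],
  ],
)

```text
time: 2.4
tool_pos: [0.4635, -0.1729, 0.0426]
eef_rot: [-3.121, -0.354, 0.003]
wrist_force: [-0.2, 0.9, -0.4]
grip_width: 0.0855
grasp_force: 0.0
```

servo_tool(
  increments=[
    [0,0,0,0,0.2],
    [0,0,0,0,-0.2],
    [0,0,0,0,-0.6],
    [0,0,0,0,-1],
    [0,0,0,0,-1],
    [0,0,0,0,-1],
  ],
)

```text
time: 3.15
tool_pos: [0.4651, -0.1727, 0.0439]
eef_rot: [3.121, 0.356, 0.001]
wrist_force: [-0.6, 1.1, 4.3]
grip_width: 0.0172
grasp_force: 58.8
```

servo_tool(
  increments=[
    [0,0,-10,0,-1],
    [0,0,-25,0,-1],
    [0,0,-35,0,-1],
    [-1,-20,-35,0,-1],
    [-3,-45,-12,0,-1],
    [-3,-50,0,0,-1],
    [-3,-50,0,0,-1],
    [-3,-50,0,0,-1],
    [-3,-39,0,0,-1],
    [0,0,0,0,-1],
  ],
)

```text
time: 4.4
tool_pos: [0.3901, 0.0732, 0.1599]
eef_rot: [-3.12, -0.362, 0.002]
wrist_force: [0.4, -0.4, -2.3]
grip_width: 0.0173
grasp_force: 58.9
```

servo_tool(
  increments=[
    [0,0,0,0,-1],
    [0,0,0,0,-1],
  ],
)

```text
time: 4.65
tool_pos: [0.3922, 0.0706, 0.1603]
eef_rot: [3.121, 0.353, 0.0]
wrist_force: [0.6, 0.5, -1.0]
grip_width: 0.0172
grasp_force: 58.9
```

Run:
```python
from h import *
st=robot.read_state(); im,d,K,T=grab('wrist'); P=cloud(K,T,d); print(st['tool_pos'],st['wrist_force'],st['grasp_force'])
hsv=cv2.cvtColor(im,cv2.COLOR_RGB2HSV).astype(int)
near=np.hypot(P[...,0]-.46,P[...,1]-.087)<.11
m=near&(d>0)&(P[...,2]>.004)&(P[...,2]<.012); n,l,s,c=cv2.connectedComponentsWithStats(m.astype(np.uint8)); m=np.isin(l,[k for k in range(1,n) if s[k,4]>300])
print('plate',cv2.minAreaRect(P[m][:,:2].astype(np.float32)*1000),np.median(P[m][:,2]))
h=near&(d>0)&(P[...,2]>.022)&(P[...,2]<.032)&(np.hypot(P[...,0]-.46,P[...,1]-.087)<.055)
print('hub',cv2.minEnclosingCircle(P[h][:,:2].astype(np.float32)*1000),h.sum())
o=(near&(hsv[...,0]<14)&(hsv[...,1]>190)&(hsv[...,2]>150)&(P[...,2]>.024)&(d>0)).astype(np.uint8)
n,l,s,c=cv2.connectedComponentsWithStats(o)
pts=[]
for k in range(1,n):
    if s[k,4]>8:
        w=onplane(K,T,*c[k],.028); pts.append(w[:2]*1000); print(c[k].round(1),s[k,4],w.round(4))
v,u=np.nonzero(h); u0,u1,v0,v1=u.min()-60,u.max()+60,max(v.min()-60,0),v.max()+60
print(u0,u1,v0,v1); cv2.imwrite('pics/w1.png',cv2.resize(im[v0:v1,u0:u1],None,fx=2.2,fy=2.2,interpolation=cv2.INTER_CUBIC)[...,::-1])
```

```text
[0.39216385 0.07056256 0.16030441] [ 0.63796037  0.45109142 -1.00073838] 58.92494022846222
plate ((461.3343200683594, 86.18838500976562), (130.34413146972656, 130.42059326171875), 75.27720642089844) 0.008348899214721081
hub ((462.2868347167969, 81.30085754394531), 37.91006851196289) 5601
213 446 2 240
```

View pics/w1.png

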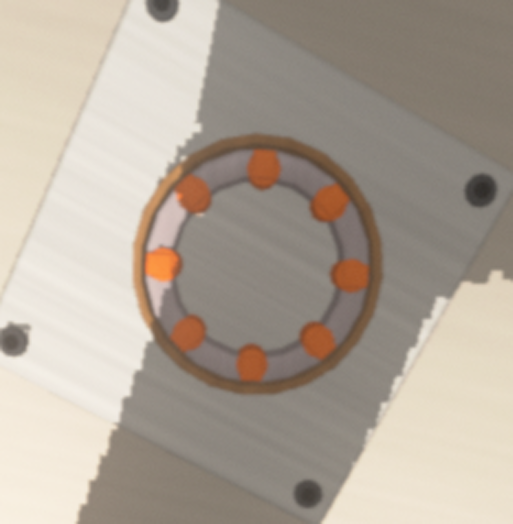

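The plate fits a 130.3 mm square centred at (0.4613, 0.0862). The core fits a circle of radius 37.9 mm centred at (0.4623, 0.0813), which matches the expected 5 mm offset. All eight keys stand inward. I now go over the true axis and descend.

servo_tool(
  increments=[
    [20,2,0,0,-1],
    [31,2,0,0,-1],
    [20.3,1.8,10,0,-1],
    [0,0,25,0,-1],
    [0,0,25,0,-1],
    [0,0,20,0,-1],
    [0,0,20,0,-1],
    [0,0,9,0,-1],
    [0,0,0,0,-1],
    [0,0,0,0,-1],
  ],
)

```text
time: 5.95
tool_pos: [0.4635, 0.0816, 0.052]
eef_rot: [3.121, 0.355, 0.002]
wrist_force: [0.2, -0.4, -0.6]
grip_width: 0.0175
grasp_force: 58.9
```

Run:
```python
from h import *
im,d,K,T=load('wrist'); B=np.array([.4623,.0813]); y=np.radians(12.99); xt=np.array([np.cos(y),np.sin(y)]); yt=np.array([np.sin(y),-np.cos(y)])
A=[]
for x,yy in[(263,169),(329,203),(350,275),(317,340),(251,363),(189,333),(163,264),(193,195)]:
    w=onplane(K,T,213+x/2.2,2+yy/2.2,.027)[:2]-B; a=np.degrees(np.arctan2(w@yt,w@xt)); A.append(a); print(a.round(1),(np.linalg.norm(w)*1000).round(1))
A=np.array(A)%45; print('key phase',A, 'mid angles', np.median(A)+22.5)
print(robot.read_state()['tool_pos'],robot.read_state()['wrist_force'])
```

```text
3.9 27.8
49.1 28.2
93.7 28.3
138.1 28.2
-177.2 28.0
-132.9 27.7
-87.2 27.8
-41.8 27.7
key phase [3.91401568 4.06905062 3.68755139 3.08681404 2.77634602 2.12928304
 2.75569194 3.17205268] mid angles 25.62943336070896
[0.46349964 0.08161023 0.0519647 ] [ 0.17196776 -0.35890246 -0.61061148]
```

servo_tool(
  increments=[
    [2.7,7.5,0,0,-1],
    [2.7,7.5,0,0,-1],
    [0.7,1.9,0,0,-1],
    [0,0,0,0,-1],
    [0,0,0,0,-1],
    [0,0,0,0,-1],
  ],
)

```text
time: 6.7
tool_pos: [0.4721, 0.0668, 0.0512]
eef_rot: [-3.121, -0.356, 0.0]
wrist_force: [-0.7, -0.0, -1.0]
grip_width: 0.0175
grasp_force: 58.9
```

servo_tool(
  increments=[
    [0.2,0.5,0,0,-1],
    [0,0,0,0,-1],
    [0,0,0,0,-1],
  ],
)

```text
time: 7.08
tool_pos: [0.4726, 0.0663, 0.0513]
eef_rot: [-3.121, -0.356, -0.0]
wrist_force: [-0.1, 0.6, -1.2]
grip_width: 0.0177
grasp_force: 58.9
```

servo_tool(
  increments=[
    [0.2,0.5,0,0,-1],
    [0,0,0,0,-1],
    [0,0,0,0,-1],
  ],
)

```text
time: 7.45
tool_pos: [0.473, 0.0658, 0.0513]
eef_rot: [-3.121, -0.356, -0.0]
wrist_force: [-0.4, 0.5, -0.9]
grip_width: 0.0174
grasp_force: 58.9
```

servo_tool(
  increments=[
    [0.2,0.5,0,0,-1],
    [0,0,0,0,-1],
    [0,0,0,0,-1],
  ],
)

```text
time: 7.82
tool_pos: [0.4733, 0.0654, 0.0513]
eef_rot: [-3.121, -0.356, -0.0]
wrist_force: [0.1, -0.7, -0.4]
grip_width: 0.017
grasp_force: 58.9
```

servo_tool(
  increments=[
    [0.2,0.5,0,0,-1],
    [0,0,0,0,-1],
    [0,0,0,0,-1],
  ],
)

```text
time: 8.2
tool_pos: [0.4736, 0.0649, 0.0513]
eef_rot: [3.121, 0.356, -0.0]
wrist_force: [0.1, 0.2, -0.8]
grip_width: 0.0172
grasp_force: 58.9
```

servo_tool(
  increments=[
    [0.2,0.5,0,0,-1],
    [0,0,0,0,-1],
    [0,0,0,0,-1],
  ],
)

```text
time: 8.57
tool_pos: [0.4739, 0.0645, 0.0513]
eef_rot: [-3.121, -0.355, -0.0]
wrist_force: [-0.5, 0.5, -1.3]
grip_width: 0.017
grasp_force: 58.9
```

servo_tool(
  increments=[
    [0.2,0.5,0,0,-1],
    [0,0,0,0,-1],
    [0,0,0,0,-1],
  ],
)

```text
time: 8.95
tool_pos: [0.4739, 0.0642, 0.0512]
eef_rot: [-3.121, -0.355, 0.001]
wrist_force: [0.2, 1.5, -0.9]
grip_width: 0.0171
grasp_force: 58.8
```

servo_tool(
  increments=[
    [0.2,0.5,0,0,-1],
    [0,0,0,0,-1],
    [0,0,0,0,-1],
  ],
)

```text
time: 9.32
tool_pos: [0.4739, 0.0639, 0.0511]
eef_rot: [-3.121, -0.355, 0.002]
wrist_force: [-2.1, 3.7, -1.1]
grip_width: 0.0173
grasp_force: 58.8
```

servo_tool(
  increments=[
    [0.2,0.5,0,0,-1],
    [0,0,0,0,-1],
    [0,0,0,0,-1],
  ],
)

```text
time: 9.7
tool_pos: [0.4739, 0.0636, 0.0511]
eef_rot: [-3.12, -0.355, 0.003]
wrist_force: [-2.5, 4.6, 0.3]
grip_width: 0.0169
grasp_force: 58.9
```

servo_tool(
  increments=[
    [0.2,0.5,0,0,-1],
    [0,0,0,0,-1],
    [0,0,0,0,-1],
  ],
)

```text
time: 10.07
tool_pos: [0.4739, 0.0635, 0.051]
eef_rot: [-3.12, -0.354, 0.004]
wrist_force: [-3.4, 4.8, 0.4]
grip_width: 0.0174
grasp_force: 59.0
```

Run:
```python
import numpy as np
a=np.radians(np.arange(70,446,5)); p=21.3*np.c_[np.cos(a),np.sin(a)]
q=p.round(1); d=np.diff(q,axis=0).round(1)
for i in range(0,75,5): print(70+5*i,'u',np.round([np.cos(a[i+5]),np.sin(a[i+5])],2).tolist() if i+5<len(a) else '',d[i:i+5].tolist())
```

```text
70 u [-0.09, 1.0] [[-1.8, 0.6], [-1.8, 0.4], [-1.8, 0.2], [-1.9, 0.1], [-1.9, -0.1]]
95 u [-0.5, 0.87] [[-1.8, -0.2], [-1.8, -0.4], [-1.8, -0.6], [-1.7, -0.7], [-1.6, -0.9]]
120 u [-0.82, 0.57] [[-1.6, -1.0], [-1.5, -1.1], [-1.4, -1.2], [-1.2, -1.4], [-1.1, -1.5]]
145 u [-0.98, 0.17] [[-1.0, -1.6], [-0.9, -1.6], [-0.7, -1.7], [-0.6, -1.8], [-0.4, -1.8]]
170 u [-0.97, -0.26] [[-0.2, -1.8], [-0.1, -1.9], [0.1, -1.9], [0.2, -1.8], [0.4, -1.8]]
195 u [-0.77, -0.64] [[0.6, -1.8], [0.7, -1.7], [0.9, -1.7], [1.0, -1.5], [1.1, -1.5]]
220 u [-0.42, -0.91] [[1.2, -1.4], [1.4, -1.2], [1.5, -1.1], [1.5, -1.0], [1.7, -0.9]]
245 u [-0.0, -1.0] [[1.7, -0.7], [1.8, -0.6], [1.8, -0.4], [1.8, -0.2], [1.9, -0.1]]
270 u [0.42, -0.91] [[1.9, 0.1], [1.8, 0.2], [1.8, 0.4], [1.8, 0.6], [1.7, 0.7]]
295 u [0.77, -0.64] [[1.7, 0.9], [1.5, 1.0], [1.5, 1.1], [1.4, 1.2], [1.2, 1.4]]
320 u [0.97, -0.26] [[1.1, 1.5], [1.0, 1.5], [0.9, 1.7], [0.7, 1.7], [0.6, 1.8]]
345 u [0.98, 0.17] [[0.4, 1.8], [0.2, 1.8], [0.1, 1.9], [-0.1, 1.9], [-0.2, 1.8]]
370 u [0.82, 0.57] [[-0.4, 1.8], [-0.6, 1.8], [-0.7, 1.7], [-0.9, 1.6], [-1.0, 1.6]]
395 u [0.5, 0.87] [[-1.1, 1.5], [-1.2, 1.4], [-1.4, 1.2], [-1.5, 1.1], [-1.6, 1.0]]
420 u [0.09, 1.0] [[-1.6, 0.9], [-1.7, 0.7], [-1.8, 0.6], [-1.8, 0.4], [-1.8, 0.2]]
```

servo_tool(
  increments=[
    [-1.8,0.6,0,0,-1],
    [-1.8,0.4,0,0,-1],
    [-1.8,0.2,0,0,-1],
  ],
)

```text
time: 10.45
tool_pos: [0.4723, 0.0624, 0.0516]
eef_rot: [-3.118, -0.351, -0.009]
wrist_force: [2.5, 10.9, -5.0]
grip_width: 0.0172
grasp_force: 58.6
```

servo_tool(
  increments=[
    [-1.9,0.1,0,0,-1],
    [-1.9,-0.1,0,0,-1],
  ],
)

```text
time: 10.7
tool_pos: [0.4703, 0.062, 0.0523]
eef_rot: [-3.118, -0.35, -0.015]
wrist_force: [2.5, 11.1, -2.9]
grip_width: 0.0173
grasp_force: 58.8
```

servo_tool(
  increments=[
    [-1.8,-0.5,0,0,-1],
    [-1.8,-0.7,0,0,-1],
    [-1.7,-0.8,0,0,-1],
  ],
)

```text
time: 11.08
tool_pos: [0.4633, 0.0612, 0.0522]
eef_rot: [-3.121, -0.354, -0.009]
wrist_force: [-0.0, 3.6, 0.1]
grip_width: 0.0172
grasp_force: 59.2
```

servo_tool(
  increments=[
    [-1.7,-0.7,0,0,-1],
    [-1.6,-0.9,0,0,-1],
  ],
)

```text
time: 11.32
tool_pos: [0.4594, 0.0611, 0.0519]
eef_rot: [3.121, 0.356, 0.008]
wrist_force: [2.9, 2.8, -2.9]
grip_width: 0.0174
grasp_force: 59.2
```

```bash
cat > plan.py <<'E'
import numpy as np,sys
# usage: x y R end  -> rows from commanded (x,y) to radius R path, 5deg rows
x,y,R,e=map(float,sys.argv[1:5]); a0=np.degrees(np.arctan2(y,x))%360
if e>360 and a0<180: a0+=360
r0=np.hypot(x,y); n=int(np.ceil((e-a0)/5)); a=np.radians(np.linspace(a0,e,n+1)); r=np.r_[np.linspace(r0,R,5),np.full(max(n-4,0),R)][:n+1]
p=(r[:,None]*np.c_[np.cos(a),np.sin(a)]).round(1); d=np.diff(p,axis=0).round(1)
for i in range(0,n,5): print([[*q,0,0,-1] for q in d[i:i+5].tolist()],'end',np.degrees(a[min(i+5,n)]).round(),p[min(i+5,n)])
E
python3 plan.py -9.9 19.0 22.2 450
```

```text
Traceback (most recent call last):
  File "plan.py", line 5, in <module>
    r0=np.hypot(x,y); n=int(np.ceil((e-a0)/5)); a=np.radians(np.linspace(a0,e,n+1)); r=np.r_[np.linspace(r0,R,5),np.full(max(n-4,0),R)][:n+1]
                                                             ~~~~~~~~~~~^^^^^^^^^^
ValueError: Number of samples, -4, must be non-negative.
```

```bash
sed -i 's/^if e>360 and a0<180: a0+=360/if len(sys.argv)>5: a0+=360/' plan.py
python3 plan.py -9.9 19.0 22.2 450
```

```text
[[-1.7, -0.8, 0, 0, -1], [-1.7, -0.9, 0, 0, -1], [-1.5, -1.1, 0, 0, -1], [-1.5, -1.2, 0, 0, -1], [-1.3, -1.4, 0, 0, -1]] end 142.0 [-17.6  13.6]
[[-1.1, -1.6, 0, 0, -1], [-0.9, -1.7, 0, 0, -1], [-0.9, -1.7, 0, 0, -1], [-0.6, -1.8, 0, 0, -1], [-0.5, -1.9, 0, 0, -1]] end 167.0 [-21.6   4.9]
[[-0.4, -1.9, 0, 0, -1], [-0.2, -1.9, 0, 0, -1], [0.0, -1.9, 0, 0, -1], [0.2, -1.9, 0, 0, -1], [0.3, -1.9, 0, 0, -1]] end 192.0 [-21.7  -4.6]
[[0.5, -1.9, 0, 0, -1], [0.6, -1.8, 0, 0, -1], [0.8, -1.7, 0, 0, -1], [0.9, -1.7, 0, 0, -1], [1.1, -1.6, 0, 0, -1]] end 217.0 [-17.8 -13.3]
[[1.2, -1.5, 0, 0, -1], [1.4, -1.4, 0, 0, -1], [1.4, -1.2, 0, 0, -1], [1.6, -1.1, 0, 0, -1], [1.6, -1.0, 0, 0, -1]] end 242.0 [-10.6 -19.5]
[[1.8, -0.9, 0, 0, -1], [1.8, -0.7, 0, 0, -1], [1.8, -0.5, 0, 0, -1], [1.9, -0.4, 0, 0, -1], [1.9, -0.2, 0, 0, -1]] end 266.0 [ -1.4 -22.2]
[[1.9, 0.0, 0, 0, -1], [1.9, 0.1, 0, 0, -1], [1.9, 0.3, 0, 0, -1], [1.9, 0.5, 0, 0, -1], [1.8, 0.6, 0, 0, -1]] end 291.0 [  8.  -20.7]
[[1.8, 0.8, 0, 0, -1], [1.7, 0.9, 0, 0, -1], [1.6, 1.1, 0, 0, -1], [1.5, 1.2, 0, 0, -1], [1.4, 1.3, 0, 0, -1]] end 316.0 [ 16.  -15.4]
[[1.2, 1.4, 0, 0, -1], [1.2, 1.6, 0, 0, -1], [1.0, 1.6, 0, 0, -1], [0.9, 1.7, 0, 0, -1], [0.7, 1.8, 0, 0, -1]] end 341.0 [21.  -7.3]
[[0.5, 1.9, 0, 0, -1], [0.4, 1.8, 0, 0, -1], [0.2, 1.9, 0, 0, -1], [0.1, 2.0, 0, 0, -1], [-0.1, 1.9, 0, 0, -1]] end 366.0 [22.1  2.2]
[[-0.3, 1.9, 0, 0, -1], [-0.4, 1.9, 0, 0, -1], [-0.6, 1.8, 0, 0, -1], [-0.8, 1.8, 0, 0, -1], [-0.9, 1.7, 0, 0, -1]] end 390.0 [19.1 11.3]
[[-1.0, 1.6, 0, 0, -1], [-1.2, 1.5, 0, 0, -1], [-1.3, 1.4, 0, 0, -1], [-1.4, 1.3, 0, 0, -1], [-1.6, 1.1, 0, 0, -1]] end 415.0 [12.6 18.2]
[[-1.6, 1.1, 0, 0, -1], [-1.7, 0.9, 0, 0, -1], [-1.8, 0.7, 0, 0, -1], [-1.8, 0.6, 0, 0, -1], [-1.9, 0.4, 0, 0, -1]] end 440.0 [ 3.8 21.9]
[[-1.9, 0.2, 0, 0, -1], [-1.9, 0.1, 0, 0, -1]] end 450.0 [ 0.  22.2]
```

servo_tool(
  increments=[
    [-1.7,-0.8,0,0,-1],
    [-1.7,-0.9,0,0,-1],
    [-1.5,-1.1,0,0,-1],
  ],
)

```text
time: 11.7
tool_pos: [0.4563, 0.0625, 0.0526]
eef_rot: [3.12, 0.356, 0.016]
wrist_force: [6.6, 2.2, -1.5]
grip_width: 0.017
grasp_force: 59.2
```

servo_tool(
  increments=[
    [-1.5,-1.2,0,0,-1],
    [-1.3,-1.4,0,0,-1],
  ],
)

```text
time: 11.95
tool_pos: [0.4527, 0.0644, 0.0527]
eef_rot: [3.12, 0.355, 0.014]
wrist_force: [4.9, 2.4, -0.7]
grip_width: 0.0175
grasp_force: 59.2
```

servo_tool(
  increments=[
    [-1.3,-1.5,0,0,-1],
    [-1.1,-1.7,0,0,-1],
    [-0.9,-1.7,0,0,-1],
  ],
)

```text
time: 12.32
tool_pos: [0.4474, 0.0681, 0.0523]
eef_rot: [3.119, 0.357, 0.011]
wrist_force: [5.2, 1.3, -1.3]
grip_width: 0.0167
grasp_force: 59.3
```

servo_tool(
  increments=[
    [-0.6,-1.8,0,0,-1],
    [-0.5,-1.9,0,0,-1],
  ],
)

```text
time: 12.58
tool_pos: [0.4457, 0.0714, 0.0523]
eef_rot: [3.119, 0.356, 0.011]
wrist_force: [4.7, 0.4, -1.3]
grip_width: 0.017
grasp_force: 59.3
```

servo_tool(
  increments=[
    [-0.6,-1.9,0,0,-1],
    [-0.5,-1.9,0,0,-1],
    [0.0,-1.9,0,0,-1],
  ],
)

```text
time: 12.95
tool_pos: [0.4434, 0.0761, 0.0524]
eef_rot: [3.118, 0.358, 0.011]
wrist_force: [5.5, -1.1, -0.5]
grip_width: 0.0172
grasp_force: 59.5
```

servo_tool(
  increments=[
    [0.1,-1.9,0,0,-1],
    [0.2,-1.9,0,0,-1],
  ],
)

```text
time: 13.2
tool_pos: [0.4427, 0.0801, 0.0523]
eef_rot: [3.119, 0.357, 0.011]
wrist_force: [6.0, -0.7, -0.8]
grip_width: 0.0173
grasp_force: 59.5
```

```bash
python3 plan.py -22.8 -4.5 23.2 345
```

```text
[[0.5, -2.0, 0, 0, -1], [0.6, -1.9, 0, 0, -1], [0.8, -1.8, 0, 0, -1], [1.0, -1.8, 0, 0, -1], [1.1, -1.6, 0, 0, -1]] end 216.0 [-18.8 -13.6]
[[1.3, -1.6, 0, 0, -1], [1.4, -1.5, 0, 0, -1], [1.5, -1.3, 0, 0, -1], [1.6, -1.2, 0, 0, -1], [1.7, -1.0, 0, 0, -1]] end 241.0 [-11.3 -20.2]
[[1.8, -1.0, 0, 0, -1], [1.8, -0.7, 0, 0, -1], [2.0, -0.6, 0, 0, -1], [1.9, -0.4, 0, 0, -1], [2.0, -0.2, 0, 0, -1]] end 266.0 [ -1.8 -23.1]
[[2.0, -0.1, 0, 0, -1], [2.0, 0.1, 0, 0, -1], [2.0, 0.3, 0, 0, -1], [2.0, 0.4, 0, 0, -1], [1.9, 0.7, 0, 0, -1]] end 290.0 [  8.1 -21.7]
[[1.8, 0.7, 0, 0, -1], [1.8, 1.0, 0, 0, -1], [1.7, 1.1, 0, 0, -1], [1.6, 1.2, 0, 0, -1], [1.5, 1.4, 0, 0, -1]] end 315.0 [ 16.5 -16.3]
[[1.3, 1.4, 0, 0, -1], [1.2, 1.6, 0, 0, -1], [1.1, 1.7, 0, 0, -1], [0.9, 1.8, 0, 0, -1], [0.8, 1.9, 0, 0, -1]] end 340.0 [21.8 -7.9]
[[0.6, 1.9, 0, 0, -1]] end 345.0 [22.4 -6. ]
```

servo_tool(
  increments=[
    [0.5,-2.0,0,0,-1],
    [0.6,-1.9,0,0,-1],
    [0.8,-1.8,0,0,-1],
  ],
)

```text
time: 13.58
tool_pos: [0.4433, 0.0855, 0.0523]
eef_rot: [3.117, 0.358, 0.01]
wrist_force: [5.3, -2.9, -0.9]
grip_width: 0.0171
grasp_force: 59.4
```

servo_tool(
  increments=[
    [1.0,-1.8,0,0,-1],
    [1.1,-1.6,0,0,-1],
  ],
)

```text
time: 13.82
tool_pos: [0.4437, 0.0884, 0.0521]
eef_rot: [3.115, 0.361, 0.007]
wrist_force: [4.6, -7.5, 0.5]
grip_width: 0.0174
grasp_force: 59.6
```

servo_tool(
  increments=[
    [1.4,-1.5,0,0,-1],
    [1.5,-1.4,0,0,-1],
    [1.5,-1.2,0,0,-1],
  ],
)

```text
time: 14.2
tool_pos: [0.4459, 0.0927, 0.0516]
eef_rot: [3.114, 0.361, 0.003]
wrist_force: [3.9, -7.0, -0.8]
grip_width: 0.0174
grasp_force: 59.5
```

servo_tool(
  increments=[
    [1.6,-1.1,0,0,-1],
    [1.7,-0.9,0,0,-1],
  ],
)

```text
time: 14.45
tool_pos: [0.4485, 0.0957, 0.0515]
eef_rot: [3.115, 0.36, 0.002]
wrist_force: [3.4, -7.1, -0.9]
grip_width: 0.0175
grasp_force: 59.7
```

servo_tool(
  increments=[
    [1.8,-0.9,0,0,-1],
    [1.8,-0.7,0,0,-1],
    [1.9,-0.5,0,0,-1],
  ],
)

```text
time: 14.82
tool_pos: [0.4524, 0.0993, 0.0512]
eef_rot: [3.116, 0.359, -0.001]
wrist_force: [2.2, -4.5, -1.0]
grip_width: 0.0171
grasp_force: 59.7
```

servo_tool(
  increments=[
    [1.9,-0.3,0,0,-1],
    [1.9,-0.2,0,0,-1],
  ],
)

```text
time: 15.08
tool_pos: [0.4538, 0.1003, 0.0507]
eef_rot: [3.116, 0.36, -0.009]
wrist_force: [-1.1, -7.6, 2.1]
grip_width: 0.0175
grasp_force: 59.9
```

servo_tool(
  increments=[
    [1.9,-0.1,0,0,-1],
    [1.9,0.1,0,0,-1],
    [1.9,0.3,0,0,-1],
  ],
)

```text
time: 15.45
tool_pos: [0.4565, 0.1009, 0.0495]
eef_rot: [3.116, 0.36, -0.018]
wrist_force: [-3.0, -7.3, -0.9]
grip_width: 0.0171
grasp_force: 59.8
```

servo_tool(
  increments=[
    [1.9,0.4,0,0,-1],
    [1.8,0.6,0,0,-1],
  ],
)

```text
time: 15.7
tool_pos: [0.4619, 0.1016, 0.0498]
eef_rot: [3.117, 0.358, -0.012]
wrist_force: [-0.6, -3.3, -1.9]
grip_width: 0.0174
grasp_force: 59.6
```

```bash
python3 plan.py 7.6 -21.0 23.1 350;  python3 plan.py 22.8 -4 23 460
```

```text
[[1.7, 0.5, 0, 0, -1], [1.8, 0.7, 0, 0, -1], [1.6, 0.8, 0, 0, -1], [1.6, 0.9, 0, 0, -1], [1.5, 1.2, 0, 0, -1]] end 313.0 [ 15.8 -16.9]
[[1.3, 1.3, 0, 0, -1], [1.2, 1.5, 0, 0, -1], [1.0, 1.5, 0, 0, -1], [1.0, 1.6, 0, 0, -1], [0.8, 1.7, 0, 0, -1]] end 336.0 [21.1 -9.3]
[[0.7, 1.7, 0, 0, -1], [0.6, 1.8, 0, 0, -1], [0.3, 1.8, 0, 0, -1]] end 350.0 [22.7 -4. ]
[[0.2, 2.0, 0, 0, -1], [0.1, 2.0, 0, 0, -1], [-0.2, 2.0, 0, 0, -1], [-0.3, 2.0, 0, 0, -1], [-0.4, 2.0, 0, 0, -1]] end 375.0 [22.2  6. ]
[[-0.6, 1.9, 0, 0, -1], [-0.8, 1.8, 0, 0, -1], [-0.9, 1.8, 0, 0, -1], [-1.1, 1.7, 0, 0, -1], [-1.2, 1.6, 0, 0, -1]] end 400.0 [17.6 14.8]
[[-1.3, 1.5, 0, 0, -1], [-1.5, 1.3, 0, 0, -1], [-1.6, 1.2, 0, 0, -1], [-1.7, 1.1, 0, 0, -1], [-1.8, 0.9, 0, 0, -1]] end 425.0 [ 9.7 20.8]
[[-1.8, 0.8, 0, 0, -1], [-2.0, 0.6, 0, 0, -1], [-1.9, 0.5, 0, 0, -1], [-2.0, 0.2, 0, 0, -1], [-2.0, 0.1, 0, 0, -1]] end 450.0 [-0. 23.]
[[-2.0, -0.1, 0, 0, -1], [-2.0, -0.2, 0, 0, -1]] end 460.0 [-4.  22.7]
```

servo_tool(
  increments=[
    [1.7,0.5,0,0,-1],
    [1.8,0.7,0,0,-1],
    [1.6,0.8,0,0,-1],
  ],
)

```text
time: 16.08
tool_pos: [0.4675, 0.1021, 0.0503]
eef_rot: [3.12, 0.356, -0.012]
wrist_force: [-4.0, -4.9, -0.2]
grip_width: 0.0178
grasp_force: 59.8
```

servo_tool(
  increments=[
    [1.6,0.9,0,0,-1],
    [1.5,1.2,0,0,-1],
  ],
)

```text
time: 16.32
tool_pos: [0.4698, 0.101, 0.0499]
eef_rot: [3.12, 0.356, -0.016]
wrist_force: [-6.7, -2.5, -0.3]
grip_width: 0.0173
grasp_force: 59.8
```

servo_tool(
  increments=[
    [1.4,1.2,0,0,-1],
    [1.3,1.4,0,0,-1],
    [1.0,1.5,0,0,-1],
  ],
)

```text
time: 16.7
tool_pos: [0.4746, 0.0983, 0.0498]
eef_rot: [-3.121, -0.356, 0.014]
wrist_force: [-3.1, -2.1, -1.2]
grip_width: 0.0171
grasp_force: 59.6
```

servo_tool(
  increments=[
    [1.0,1.6,0,0,-1],
    [0.8,1.7,0,0,-1],
  ],
)

```text
time: 16.95
tool_pos: [0.4788, 0.0958, 0.0505]
eef_rot: [-3.121, -0.355, 0.009]
wrist_force: [-4.9, -0.6, -0.6]
grip_width: 0.0175
grasp_force: 59.6
```

servo_tool(
  increments=[
    [1.1,1.6,0,0,-1],
    [0.9,1.8,0,0,-1],
    [0.4,1.9,0,0,-1],
  ],
)

```text
time: 17.32
tool_pos: [0.4812, 0.0915, 0.0501]
eef_rot: [-3.12, -0.355, 0.012]
wrist_force: [-5.7, -1.0, -2.0]
grip_width: 0.0174
grasp_force: 59.6
```

servo_tool(
  increments=[
    [0.2,2.0,0,0,-1],
    [0.1,2.0,0,0,-1],
  ],
)

```text
time: 17.58
tool_pos: [0.4825, 0.0885, 0.0502]
eef_rot: [-3.119, -0.353, 0.011]
wrist_force: [-6.6, 2.2, -0.9]
grip_width: 0.0173
grasp_force: 59.6
```

servo_tool(
  increments=[
    [-0.1,2.0,0,0,-1],
    [-0.3,2.0,0,0,-1],
    [-0.4,2.0,0,0,-1],
  ],
)

```text
time: 17.95
tool_pos: [0.484, 0.0823, 0.0505]
eef_rot: [-3.119, -0.353, 0.008]
wrist_force: [-5.1, 1.6, -0.9]
grip_width: 0.0171
grasp_force: 59.6
```

servo_tool(
  increments=[
    [-0.6,2.0,0,0,-1],
    [-0.8,1.9,0,0,-1],
  ],
)

```text
time: 18.2
tool_pos: [0.4835, 0.0787, 0.0505]
eef_rot: [-3.118, -0.352, 0.008]
wrist_force: [-5.9, 2.6, -1.0]
grip_width: 0.017
grasp_force: 59.6
```

servo_tool(
  increments=[
    [-0.9,1.8,0,0,-1],
    [-1.0,1.8,0,0,-1],
    [-1.2,1.7,0,0,-1],
  ],
)

```text
time: 18.58
tool_pos: [0.4826, 0.0739, 0.0508]
eef_rot: [-3.117, -0.35, 0.004]
wrist_force: [-2.7, 6.9, -2.4]
grip_width: 0.0173
grasp_force: 59.6
```

servo_tool(
  increments=[
    [-1.3,1.6,0,0,-1],
    [-1.4,1.4,0,0,-1],
  ],
)

```text
time: 18.82
tool_pos: [0.4812, 0.0708, 0.051]
eef_rot: [-3.116, -0.349, 0.002]
wrist_force: [-5.1, 8.2, -1.3]
grip_width: 0.0172
grasp_force: 59.7
```

servo_tool(
  increments=[
    [-1.5,1.1,0,0,-1],
    [-1.6,0.9,0,0,-1],
    [-1.7,0.8,0,0,-1],
  ],
)

```text
time: 19.2
tool_pos: [0.4774, 0.0667, 0.0511]
eef_rot: [-3.117, -0.35, 0.002]
wrist_force: [-3.7, 7.2, -1.4]
grip_width: 0.0173
grasp_force: 59.9
```

servo_tool(
  increments=[
    [-1.8,0.7,0,0,-1],
    [-1.9,0.6,0,0,-1],
  ],
)

```text
time: 19.45
tool_pos: [0.4747, 0.0642, 0.0513]
eef_rot: [-3.118, -0.351, -0.001]
wrist_force: [-2.7, 5.3, -1.9]
grip_width: 0.0173
grasp_force: 59.9
```

servo_tool(
  increments=[
    [-1.9,0.4,0,0,-1],
    [-1.9,0.2,0,0,-1],
    [-1.9,0.1,0,0,-1],
    [-1.9,-0.1,0,0,-1],
    [-1.9,-0.2,0,0,-1],
  ],
)

```text
time: 20.08
tool_pos: [0.4692, 0.0619, 0.0525]
eef_rot: [-3.118, -0.35, -0.013]
wrist_force: [1.6, 7.6, -2.2]
grip_width: 0.017
grasp_force: 59.6
```

servo_tool(
  increments=[
    [-1.9,-0.4,0,0,-1],
    [-1.8,-0.5,0,0,-1],
    [0,0,0,0,-1],
  ],
)

```text
time: 20.45
tool_pos: [0.4648, 0.0614, 0.0526]
eef_rot: [-3.119, -0.352, -0.01]
wrist_force: [-0.1, 6.1, 0.2]
grip_width: 0.0172
grasp_force: 60.1
```

Run:
```python
from h import *
im,d,K,T=grab('wrist')
B=(.4623,.0813); u,v=proj(K,T,[*B,.027]); print(u,v)
u,v=int(u),int(v); c=im[max(v-150,0):v+150,max(u-180,0):u+180]; cv2.imwrite('pics/w2.png',cv2.resize(c,None,fx=2,fy=2,interpolation=cv2.INTER_CUBIC)[...,::-1])
```

```text
277.0286809581506 287.1713614166989
```

View pics/w2.png

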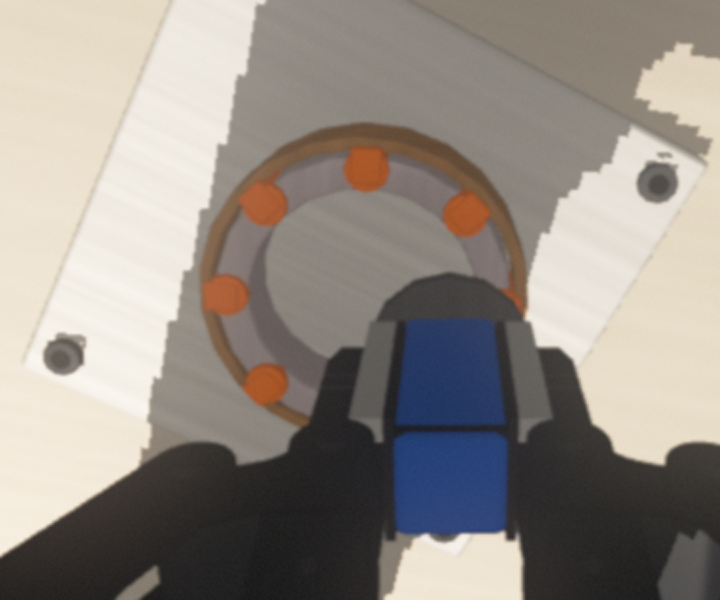

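Run:
```python
from h import *
im,d,K,T=load('wrist'); B=np.array([.4623,.0813]); y=np.radians(12.99); xt=np.array([np.cos(y),np.sin(y)]); yt=np.array([np.sin(y),-np.cos(y)])
for x,yy in[(225,296),(264,203),(366,168),(466,213),(267,384)]:
    w=onplane(K,T,97+x/2,137+yy/2,.0275)[:2]-B; print(np.degrees(np.arctan2(w@yt,w@xt)).round(1),(np.linalg.norm(w)*1000).round(1))
```

```text
-87.6 30.5
-40.9 30.7
4.4 31.2
48.8 31.8
-133.1 30.8
```

Visible keys at about -133°, -87°, -41°, 4° and 49° sit at radius 31 mm, so they are home. The keys at 138° and 183° are hidden behind the gripper and were passed at about 5 N. I sweep over them again with slightly more press, staying on the wall.

```bash
python3 plan.py -5.7 21.6 23.7 205
```

```text
[[-1.9, -0.2, 0, 0, -1], [-1.9, -0.4, 0, 0, -1], [-1.9, -0.6, 0, 0, -1], [-1.8, -0.7, 0, 0, -1], [-1.6, -1.2, 0, 0, -1]] end 129.0 [-14.8  18.5]
[[-1.5, -1.3, 0, 0, -1], [-1.4, -1.4, 0, 0, -1], [-1.2, -1.5, 0, 0, -1], [-1.1, -1.6, 0, 0, -1], [-1.0, -1.8, 0, 0, -1]] end 153.0 [-21.   10.9]
[[-0.9, -1.7, 0, 0, -1], [-0.6, -1.9, 0, 0, -1], [-0.6, -1.9, 0, 0, -1], [-0.3, -1.9, 0, 0, -1], [-0.3, -2.0, 0, 0, -1]] end 176.0 [-23.7   1.5]
[[0.0, -2.0, 0, 0, -1], [0.1, -1.9, 0, 0, -1], [0.3, -2.0, 0, 0, -1], [0.5, -1.9, 0, 0, -1], [0.6, -1.9, 0, 0, -1]] end 200.0 [-22.2  -8.2]
[[0.7, -1.8, 0, 0, -1]] end 205.0 [-21.5 -10. ]
```

servo_tool(
  increments=[
    [-1.9,-0.2,0,0,-1],
    [-1.9,-0.4,0,0,-1],
    [-1.9,-0.6,0,0,-1],
    [-1.8,-0.7,0,0,-1],
    [-1.6,-1.2,0,0,-1],
  ],
)

```text
time: 21.12
tool_pos: [0.4577, 0.0615, 0.0531]
eef_rot: [-3.121, -0.353, -0.019]
wrist_force: [5.2, 5.4, -1.1]
grip_width: 0.0175
grasp_force: 59.8
```

servo_tool(
  increments=[
    [-1.5,-1.3,0,0,-1],
    [-1.4,-1.4,0,0,-1],
    [-1.2,-1.5,0,0,-1],
    [-1.1,-1.6,0,0,-1],
    [-1.0,-1.8,0,0,-1],
  ],
)

```text
time: 21.75
tool_pos: [0.448, 0.0669, 0.0526]
eef_rot: [-3.121, -0.355, -0.012]
wrist_force: [6.3, 1.9, -1.6]
grip_width: 0.0173
grasp_force: 59.9
```

servo_tool(
  increments=[
    [-0.9,-1.7,0,0,-1],
    [-0.6,-1.9,0,0,-1],
    [-0.6,-1.9,0,0,-1],
    [-0.3,-1.9,0,0,-1],
    [-0.3,-2.0,0,0,-1],
  ],
)

```text
time: 22.38
tool_pos: [0.4438, 0.0748, 0.0526]
eef_rot: [3.12, 0.356, 0.013]
wrist_force: [5.5, 0.9, -1.2]
grip_width: 0.0171
grasp_force: 59.9
```

servo_tool(
  increments=[
    [0.0,-2.0,0,0,-1],
    [0.1,-1.9,0,0,-1],
    [0.3,-2.0,0,0,-1],
    [0.5,-1.9,0,0,-1],
    [0.6,-1.9,0,0,-1],
    [0,0,0,0,-1],
  ],
)

```text
time: 23.12
tool_pos: [0.4431, 0.0843, 0.0525]
eef_rot: [3.119, 0.357, 0.013]
wrist_force: [5.5, 0.1, -1.0]
grip_width: 0.017
grasp_force: 59.9
```

Run:
```python
from h import *
im,d,K,T=grab('wrist')
B=(.4623,.0813); u,v=proj(K,T,[*B,.027]); print(u,v)
u,v=int(u),int(v); print(max(v-150,0),max(u-180,0)); c=im[max(v-150,0):v+150,max(u-180,0):u+180]; cv2.imwrite('pics/w3.png',cv2.resize(c,None,fx=2,fy=2,interpolation=cv2.INTER_CUBIC)[...,::-1])
```

```text
337.07090476035137 253.90403863554354
103 157
```

View pics/w3.png

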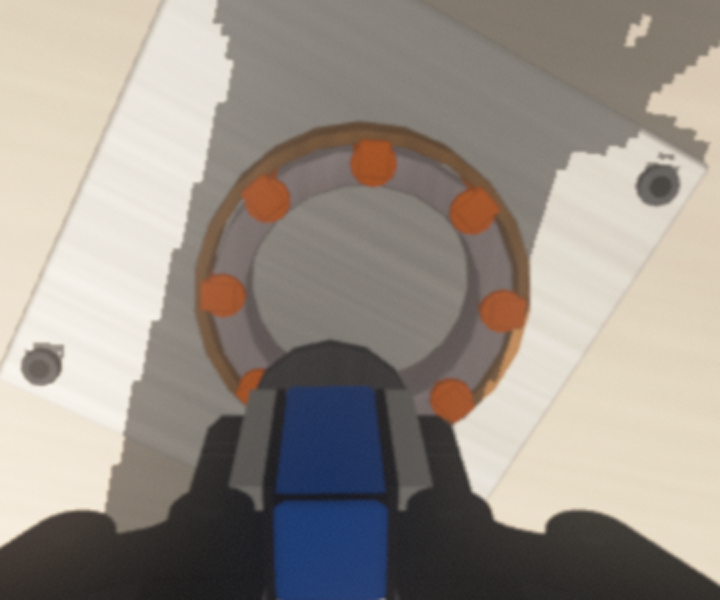

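The 93° and 138° keys now show as home too, and 183° has been swept twice at more than 5 N. Off the wall, up, and back over the holder.

servo_tool(
  increments=[
    [7,2.6,0,0,-1],
    [8,2.9,0,0,-1],
    [7.2,2.7,0,0,-1],
    [0,0,0,0,-1],
    [0,0,-15,0,-1],
    [0,0,-30,0,-1],
    [0,0,-35,0,-1],
    [0,0,-29,0,-1],
  ],
)

```text
time: 24.18
tool_pos: [0.4626, 0.0819, 0.1625]
eef_rot: [3.121, 0.356, 0.002]
wrist_force: [0.7, 0.5, -0.8]
grip_width: 0.0172
grasp_force: 59.9
```

servo_tool(
  increments=[
    [-5.3,18,0,0,-1],
    [-10,40,0,0,-1],
    [-10,40,0,0,-1],
    [-10,40,0,0,-1],
    [-10,40,20,0,-1],
    [-10,40,20,0,-1],
    [0,30.2,14,0,-1],
    [0,0,0,0,-1],
    [0,0,0,0,-1],
    [0,0,0,0,-1],
  ],
)

```text
time: 25.42
tool_pos: [0.4646, -0.1716, 0.107]
eef_rot: [3.121, 0.357, 0.001]
wrist_force: [-0.1, -0.1, -1.1]
grip_width: 0.0171
grasp_force: 59.9
```

Run:
```python
from h import *
print(robot.read_state()['tool_pos'])
im,d,K,T=grab('scene')
p=robot.read_state()['tool_pos']; u,v=map(int,proj(K,T,[.4642,-.1730,.07])); print(u,v)
c=im[v-70:v+60,u-65:u+65]; cv2.imwrite('pics/s1.png',cv2.resize(c,None,fx=4.5,fy=4.5,interpolation=cv2.INTER_CUBIC)[...,::-1]); print('crop origin',u-65,v-70)
# expected axis pixels
for z in(.0613,.0678,.0873,.0913): print(z-.0,proj(K,T,[.464,-.1727,z-.106+.106]))
```

```text
[ 0.46464208 -0.17160571  0.10700172]
418 219
crop origin 353 149
0.0613 (np.float64(418.26783699519683), np.float64(223.7441287293157))
0.0678 (np.float64(418.5677743339211), np.float64(220.4884561108618))
0.0873 (np.float64(419.47938758652856), np.float64(210.59334162542208))
0.0913 (np.float64(419.66860635509823), np.float64(208.53946475117186))
```

View pics/s1.png

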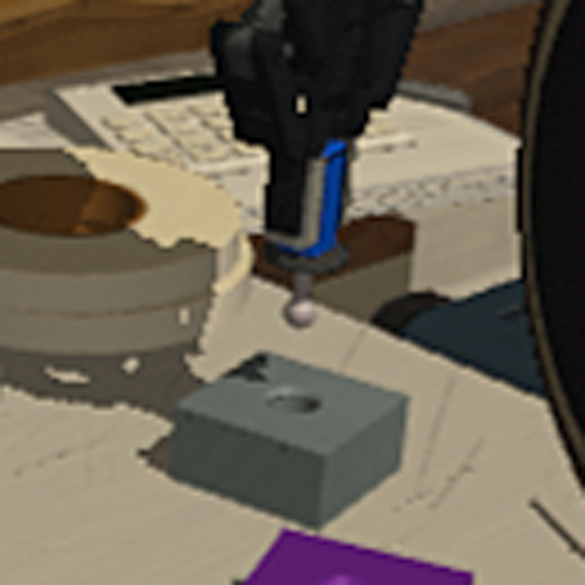

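The ball at (420,218) hangs straight over the hole mouth at (418,238), matching the projections to within about 1 px. I lower it.

servo_tool(
  increments=[
    [0,0,12,0,-1],
    [0,0,14,0,-1],
    [0,0,12,0,-1],
    [0,0,8,0,-1],
    [0,0,6,0,-1],
    [0,0,0,0,-1],
  ],
)

```text
time: 26.22
tool_pos: [0.4642, -0.1724, 0.0537]
eef_rot: [-3.121, -0.355, 0.001]
wrist_force: [0.3, -0.0, -1.4]
grip_width: 0.0173
grasp_force: 59.9
```

servo_tool(
  increments=[
    [0,0,5,0,-1],
    [0,0,4,0,-1],
    [0,0,1,0,-1],
    [0,0,0,0,-1],
    [0,0,0,0,-1],
  ],
)

```text
time: 26.85
tool_pos: [0.4647, -0.1726, 0.0444]
eef_rot: [3.121, 0.355, 0.0]
wrist_force: [-0.2, 0.1, -1.1]
grip_width: 0.0172
grasp_force: 59.9
```

servo_tool(
  increments=[
    [0,0,1,0,-1],
    [0,0,0,0,-1],
    [0,0,0,0,-1],
  ],
)

```text
time: 27.22
tool_pos: [0.4648, -0.1726, 0.0439]
eef_rot: [3.121, 0.355, 0.001]
wrist_force: [-1.9, 0.4, 5.0]
grip_width: 0.0173
grasp_force: 60.6
```

servo_tool(
  increments=[
    [0,0,0.8,0,-1],
    [0,0,0,0,-1],
    [0,0,0,0,-1],
  ],
)

```text
time: 27.6
tool_pos: [0.4648, -0.1726, 0.0439]
eef_rot: [3.121, 0.356, 0.0]
wrist_force: [-3.8, 1.5, 11.6]
grip_width: 0.0173
grasp_force: 61.8
```

Collar seated at the same TCP height as the pick-up (0.0439). I back off slightly, open, and withdraw.

servo_tool(
  increments=[
    [0,0,-1,0,-1],
    [0,0,0,0,-0.5],
    [0,0,0,0,0],
    [0,0,0,0,0.5],
    [0,0,0,0,1],
    [0,0,0,0,1],
    [0,0,0,0,1],
    [0,0,0,0,1],
  ],
)

```text
time: 28.6
tool_pos: [0.4645, -0.1725, 0.0435]
eef_rot: [3.121, 0.356, -0.0]
wrist_force: [0.0, -1.1, -1.0]
grip_width: 0.085
grasp_force: 0.0
```

servo_tool(
  increments=[
    [0,0,-15,0,1],
    [0,0,-30,0,1],
    [0,0,-35,0,1],
    [0,0,-35,0,1],
    [-20,0,-5,0,1],
    [0,0,0,0,1],
    [0,0,0,0,1],
    [0,0,0,0,1],
  ],
)

```text
time: 29.6
tool_pos: [0.4451, -0.1767, 0.163]
eef_rot: [-3.121, -0.356, 0.001]
wrist_force: [0.3, -0.1, -0.7]
grip_width: 0.0854
grasp_force: 0.0
```

Run:
```python
from h import *
im,d,K,T=grab('wrist'); P=cloud(K,T,d)
hsv=cv2.cvtColor(im,cv2.COLOR_RGB2HSV).astype(int); b=(hsv[...,0]>100)&(hsv[...,0]<125)&(hsv[...,1]>150)&(d>0)&(P[...,2]<.1)
t=b&(P[...,2]>.076)&(np.hypot(P[...,0]-.464,P[...,1]+.172)<.04); print('top',cv2.minAreaRect(P[t][:,:2].astype(np.float32)*1000),np.median(P[t][:,2]))
cv2.imwrite('pics/w4.png',im[...,::-1]); print(robot.read_state()['time'])
```

```text
top ((463.92950439453125, -173.11500549316406), (16.342409133911133, 16.588211059570312), 13.575020790100098) 0.08230989758237432
29.65
```

View pics/w4.png

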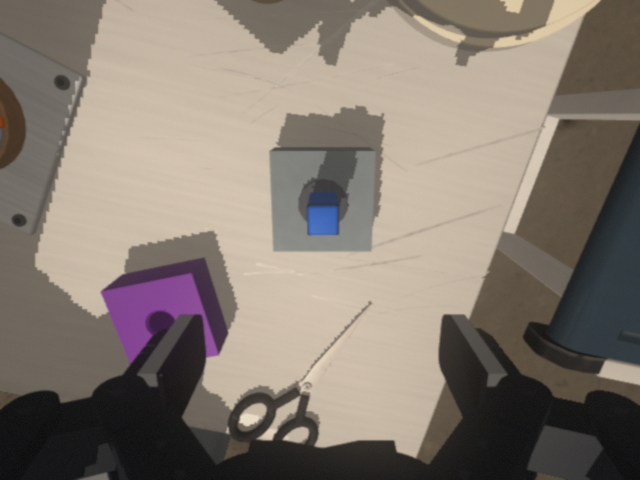

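The tool stands upright in the holder at (323,213), with its top at 82.3 mm as at the start, and the gripper is clear of it. I hand in.

```bash
python3 -c "
from workcell import robot
print(robot.sign_off())"
```

```text
the job is handed in; nothing more can be done
None
```

The job is handed in, with no verdict returned: seven keys were seen home and the eighth (hidden by the gripper) was swept twice at over 5 N, measured wrist force peaked at about 12 N, and the tool stands upright and released in its holder with the bystanders left untouched.

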